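Square up a threshold strip against the marking rail

ROBOT

A 6-joint arm with a two-finger parallel gripper is mounted at the origin on the work surface. World frame = base frame: x ahead of the robot, y to its left, z up, the work surface at z = 0. Lengths are in mm, angles in rad, forces in N, time in s.
With the tool pointing down it reaches from about 300 to 775 mm from the base axis. Payload 14.6 kg.
Tool frame: the origin (TCP) lies between the finger pads; the fingertips stand 25 mm ahead of it and the grasp point (between the pads) lies 6 mm ahead of it; z points along the fingers, x is the direction in which the jaws open and shut, and the axes are right-handed (so a half turn about z gives the same grasp; the last joint's range is limited). The gripper opens to 94 mm and grips with 3 to 60 N. Pads are 16 mm wide; open, the fingers measure 119 mm over their backs; the gripper's body (75 mm by 177 mm) begins 78 mm behind the grasp point.
Start: joints at [1.039, 0.3, 1.521, -0, 1.321, -0.067], TCP at [246.53, 491.642, 230.446] pointing down, gripper open.
Joint ranges: [-3.03, 3.03], [-0.79, 2.21], [0.23, 2.52], [-1.04, 4.18], [0, 3.07], [-2.55, 2.55]. Speed limits (rad/s): [2.22, 2.22, 2.57, 3.14, 3.14, 3.14].

INTERFACE

Orientations are given as [roll, pitch, yaw] about the fixed x, y, z axes, in that order (R = Rz(yaw) Ry(pitch) Rx(roll)).
In Python, from cell import manip gives the robot as it stands.
- The arm moves only by the tool apply_moves, never from a script. Its argument "series" is a list of rows, each a list of 3 entries, a list of its own where there are three numbers: the shift along the world's x, y, z in cm, then the turn, a rotation vector about the world's x, y, z in rad, then the opening in per cent of the stroke, from 0 (shut) to 100 (fully open). A call has exactly 10 rows; each row is the pose to reach, as a shift and turn from the pose commanded when the call began; what a row does not reach only later rows make up. A row lasts 1/8 s, in which the tool goes at most 62.5 mm and 10.7 degrees, less where a joint would pass 70% of its speed; a pose out of reach is approached as far as the arm can. A call with a gripper value outside its range is refused whole. The fingers move at their own pace and stop on an object; "grip_force" is the grip in N (left out, the last holds). Time passes only in rows, so rows that repeat a pose let the fingers close, or fill a call up. It gives the time, the measured TCP pose, the force and the opening at its end, in the units of the state.
- manip.read_state(): the state, without advancing time (a new reading comes with each control period).
- manip.camera(name): name is "side" or "top" or "wrist"; returns (picture, depth): 384x512x3 uint8, red, green, blue; 384x512 float32, mm along the optical axis (not along the pixel's ray), 0 where there is no reading.
- manip.camera_info(name): a dict with "intrinsics" (3x3 intrinsics, pixels), "extrinsics" (4x4, takes a point from world to camera coordinates); the wrist camera has in their place "hand_eye" (4x4, takes a point from camera to tool coordinates, whose origin is the TCP and whose axes are the tool frame's). Camera axes: x right, y down, z forward; pixel columns grow to the right and rows downward; lengths in mm; the calibration is good to about 2 mm. The wrist camera is an equidistant fisheye: a pixel r from the principal point sees the ray r / f radians off the axis. A picture is of the moment at which its call begins: read the wrist's pose just before it. camera_info takes no time and is no camera call.
- manip.sign_off(): hands the job in, once; it reports no verdict.
The state is a dict: "clock": time; "joints": joint angles; "qd": joint speeds; "effort": joint torques, N m; "eef_pos": TCP position; "eef_rot": TCP orientation; "wrist_force": force on the tool from outside, world axes, zero at the start; "moment": the same for the moment, N m; "finger_gap": finger opening in mm.
Only numpy, scipy, OpenCV 4.12 (cv2) and the standard library are available. Lean on these libraries where they do the work, as an engineer would, in place of code of your own. Each camera call takes 0.05 s, during which the arm holds its last target.

TASK

The loose wooden threshold strip for the patio door has to be squared up before its screw holes are marked: with the gripper, push it across the table at two points until it lies parallel along the two rubber buffers of the rail, then slide it along the rail until its left end meets the end stop. Finish by pressing it home firmly (about 14 N, held for a good second), first on the buffer next to the stop and then on the other buffer, and let go with the strip touching both buffers and the stop. Ease it in slowly: never let it push on the rail, buffers or stop with more than 22 N, keep it flat on the table, and leave the bowl, canister and brush where they are.

Things in the scene. Friction and masses are not known exactly. Their poses are not given: they have to be found in the camera images.
- rail: Aluminium angle rail fixed to the table, 460 mm long along its y, 34 mm high. Origin: at table height, in the plane of the two buffer faces, half-way between them; the flange starts 10 mm behind. Own x points level into the rail, away from the robot (push this way); own y along it towards the end stop (robot's left). The seated strip covers y -170 to 170 mm and ends at x 0.
- buffer_left: Firm black rubber block on the rail next to the end stop, 40 mm wide, face 2 to 26 mm above the table. Origin: at table height below the middle of its face, at x 0, y +80 mm of the rail. Stiff: 1 mm gives 10 to 20 N, and arriving at 50 mm/s can pass 22 N; come in at 10 to 20 mm/s. A push on the strip straight opposite a buffer loads that buffer, less friction at table and stop (up to 7 N).
- buffer_right: The same block at the other end, at x 0, y -80 mm of the rail.
- end_stop: Grey plastic block fixed to the rail, 26 mm high, 28 mm wide. Its face looks to the rail's -y and lies at y +170 mm of the rail, from x -75 to +10 mm. Origin: on the table, on that face, at x 0 of the rail. As stiff as the buffers.
- strip: Dark lacquered wooden strip, 340 mm long (own y), 20 thick, 0.3 to 0.55 kg, slick (friction 0.3). Rail-side edge at own x +46; the robot-side edge is a stiff adjustable bar at own x -46 to -56, unmeasured and different each time: feel for it. Too wide to grip: push low with shut fingers, tips 5 to 12 mm up. Origin: centre, underside. Starts up to 0.25 rad askew, 25 to 60 mm short of the stop.
- strip_left (a point): Left end of the strip's rail-side edge: the corner at own x +46 mm, own y +170 mm, half-way up (10 mm). Seated, it is at x 0, y +170 mm of the rail.
- strip_right (a point): Right end of the strip's rail-side edge: the corner at own x +46 mm, own y -170 mm, half-way up. Seated, it is at x 0, y -170 mm of the rail.
- bowl: Empty steel pet bowl, 150 mm across, 50 mm high. Bystander on the right. Origin: centre of its underside.
- canister: Green plastic treat canister with a ribbed twist cap, 80 mm across, 117 mm high. Bystander on the right, nearer the robot than the strip. Origin: centre of its underside.
- brush: Grey plastic grooming brush, 190 mm long, 50 mm wide, about 30 mm high with its release button. Bystander on the left. Origin: at table height, near its middle.

How it is judged (in metres and radians):
On the way, in this order (a step that is already met when the one before it is completed fails the run):
1. the strip lies along the rail, both ends of its edge within 4 mm of the plane of the buffer faces (x of each of strip_left, strip_right in the frame of rail above -0.004 m), for 0.1 s.
2. the strip has been slid along to within 2.5 mm of the end stop (y of strip_left in the frame of rail above 0.1675 m), for 0.1 s.
3. with its end at the stop, the strip is pressed on the left buffer with more than 5 N for 0.3 s (contact force between strip and buffer_left above 5 N and y of strip_left in the frame of rail above 0.1675 m), for 0.3 s.
4. with its end at the stop, the strip is pressed on the right buffer with more than 5 N for 0.3 s (contact force between strip and buffer_right above 5 N and y of strip_left in the frame of rail above 0.1675 m), for 0.3 s.
At the end, for the whole second after the job is handed in: The strip lies flat and still on the table, both ends of its rail-side edge within 2 mm of the plane of the buffer faces and its left end within 2.5 mm of the end stop (x of each of strip_left, strip_right in the frame of rail above -0.002 m and y of strip_left in the frame of rail above 0.1675 m and angle between strip's own z axis and vertical below 0.03 rad and height (world z) of strip below 0.004 m and linear speed of strip below 0.01 m/s); the robot touches nothing.
It fails at once if the strip pushes on the rail, its buffers or the end stop with more than 22 N (contact force between strip and rail above 22 N).
It fails at once if the strip is lifted or tipped off the table (angle between strip's own z axis and vertical above 0.1 rad or height (world z) of strip above 0.015 m).
It fails at once if the bowl, canister or brush is moved by more than 15 mm (distance of any of bowl, canister, brush from where it was at the start of the episode above 0.015 m).
It also fails if it takes over 72 s, if anything falls off the work surface, if the arm or the gripper's body presses on something with over 40 N, if the wrist force passes 120 N, or if a joint passes its speed limit or range.

## Working session

There is one attempt and no reset: what is moved stays moved. The work goes in short steps, Python scripts to look and compute and a tool call to move; the robot and the scene stay as the last step left them, time stands still between calls to the robot, and variables do not carry over. Pictures are saved under pics/ and viewed, and the job is handed in when it is done.

Besides the shell and the picture viewer there is one more tool, called after ">>>" as name(argument=value, ...), one argument or row to a line, values as JSON. apply_moves: Moves the arm, as the interface text tells. Its arguments: {"type":"object","properties":{"series":{"type":"array","items":{"type":"array"}},"grip_force":{"type":"number"}},"required":["series"]}

```bash
mkdir -p pics; ls; python3 - <<'E'
from cell import manip
import cv2,numpy as np
print(manip.read_state())
for n in ["side","top"]:
    p,d=manip.camera(n); cv2.imwrite(f"pics/{n}0.png",p[:,:,::-1]); np.savez(f"{n}0.npz",p=p,d=d)
    print(manip.camera_info(n))
E
```

```text
pics
{'clock': 0.0, 'joints': array([ 1.03939417e+00,  3.00473407e-01,  1.52158127e+00,  8.17419496e-06,
        1.32068878e+00, -6.65912835e-02]), 'qd': array([-0.00204197, -0.00178743, -0.0008317 , -0.00038919,  0.00063478,
        0.0009415 ]), 'effort': array([ 5.34827086e-05, -5.31811917e+01, -3.52742350e+01,  7.08591426e-02,
        2.43961997e-02, -7.54084249e-05]), 'eef_pos': array([246.41862303, 491.45025193, 229.88496773]), 'eef_rot': array([-3.14150818e+00,  1.14772585e-03,  1.10598347e+00]), 'wrist_force': array([-0.42354005, -0.43286136, -0.09106204]), 'moment': array([-0.04759068, -0.02927217, -0.01887074]), 'finger_gap': 94.00319316218159}
{'intrinsics': array([[441.354738  ,   0.        , 255.60687922],
       [  0.        , 441.354738  , 187.48857899],
       [  0.        ,   0.        ,   1.        ]]), 'extrinsics': array([[-9.82700269e-01, -1.83568689e-01,  2.45503292e-02,
         4.78825082e+02],
       [-1.33048273e-01,  6.07519997e-01, -7.83082122e-01,
         1.23544270e+02],
       [ 1.28834543e-01, -7.72801391e-01, -6.21433561e-01,
         1.54807368e+03],
       [ 0.00000000e+00,  0.00000000e+00,  0.00000000e+00,
         1.00000000e+00]])}
{'intrinsics': array([[354.84433807,   0.        , 253.69454903],
       [  0.        , 354.84433807, 191.38456604],
       [  0.        ,   0.        ,   1.        ]]), 'extrinsics': array([[ 2.38723704e-02, -9.99699300e-01, -5.60526158e-03,
        -1.93275507e+01],
       [-9.96221544e-01, -2.33202524e-02, -8.36588355e-02,
         5.01344020e+02],
       [ 8.35029632e-02,  7.58121705e-03, -9.96478690e-01,
         1.10714760e+03],
       [ 0.00000000e+00,  0.00000000e+00,  0.00000000e+00,
         1.00000000e+00]])}
```

View pics/side0.png

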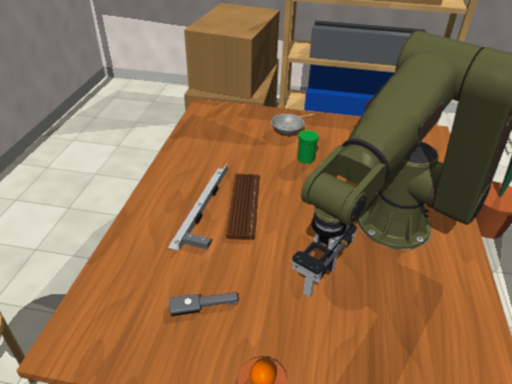

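View pics/top0.png

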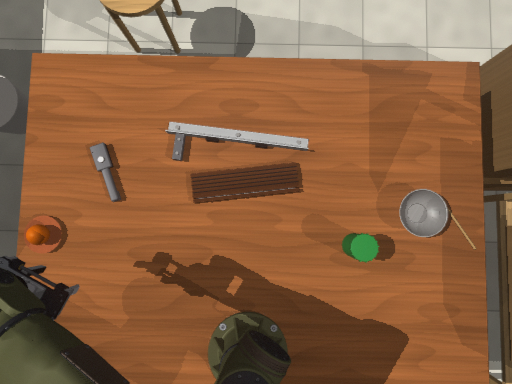

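The top view shows the rail at about (166–310, 122–152) with the stop at (179,147). The strip is at (190–302, 163–203), askew to the rail. I'll zoom in next.

```bash
cat > h.py <<'E'
from cell import manip
import cv2,numpy as np
def ray(n,uv,z):
    I=manip.camera_info(n);K=I["intrinsics"];E=I["extrinsics"];R=E[:3,:3];t=E[:3,3]
    uv=np.atleast_2d(np.float64(uv)); d=np.c_[(uv-K[:2,2])/[K[0,0],K[1,1]],np.ones(len(uv))]@R
    c=-R.T@t; return c+d*((z-c[2])/d[:,2])[:,None]
def proj(n,P):
    I=manip.camera_info(n);K=I["intrinsics"];E=I["extrinsics"]
    q=(np.atleast_2d(P)@E[:3,:3].T+E[:3,3]); return (q@K.T)[:,:2]/q[:,2:]
E
python3 - <<'E'
import numpy as np,cv2
p=np.load("top0.npz")["p"][:,:,::-1]
cv2.imwrite("pics/z0.png",cv2.resize(p[110:215,155:320],None,fx=4.8,fy=4.8,interpolation=cv2.INTER_CUBIC))
p=np.load("side0.npz")["p"][:,:,::-1]
cv2.imwrite("pics/z1.png",cv2.resize(p[155:260,155:285],None,fx=5.5,fy=5.5,interpolation=cv2.INTER_CUBIC))
E
```

```text
(no output)
```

View pics/z0.png

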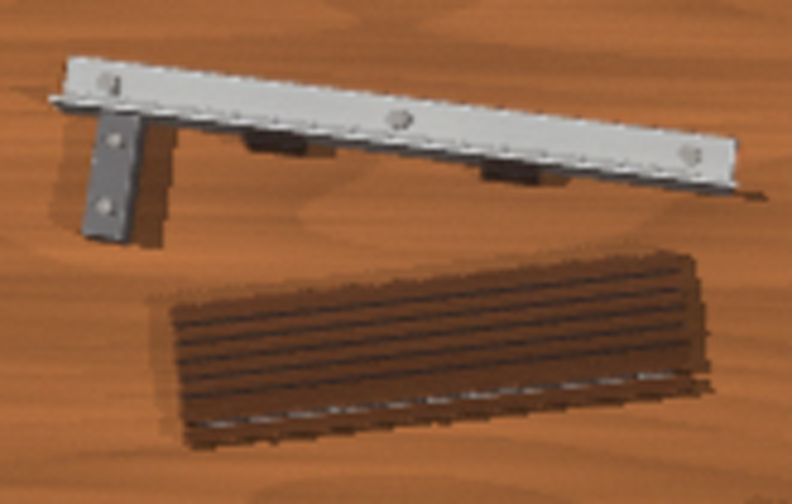

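View pics/z1.png

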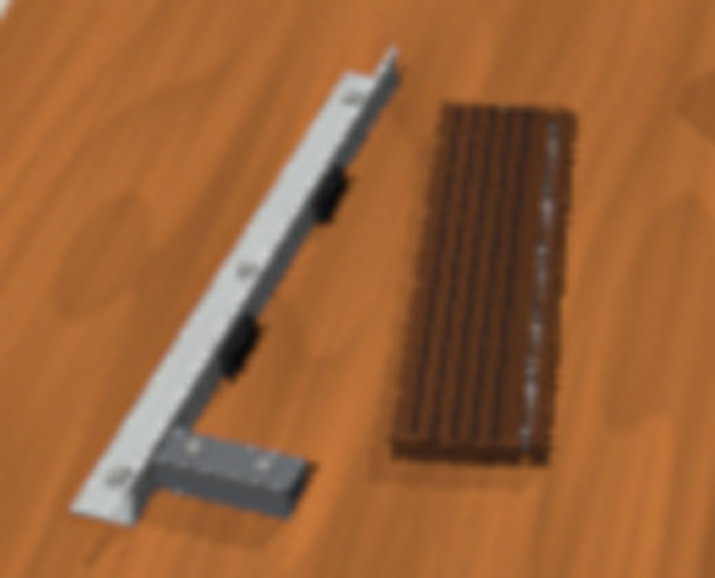

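```bash
python3 - <<'E'
from h import *
f=np.load("top0.npz");p=f["p"];d=f["d"]
I=manip.camera_info("top");E=I["extrinsics"];K=I["intrinsics"];print("cam",-E[:3,:3].T@E[:3,3])
v,u=np.mgrid[:384,:512]
q=np.stack([(u-K[0,2])/K[0,0]*d,(v-K[1,2])/K[1,1]*d,d],-1)
W=(q-E[:3,3])@E[:3,:3]
np.set_printoptions(precision=1,suppress=True,linewidth=200)
for c in (200,240,280):
  print(c,[(r,W[r,c].round(0).tolist(),p[r,c].tolist()) for r in range(120,156,1)])
# strip mask by height
for name,(r0,r1,c0,c1) in dict(strip=(158,210,180,312)).items():
  m=np.zeros((384,512),np.uint8); m[r0:r1,c0:c1]=(W[r0:r1,c0:c1,2]>10)
  print(m.sum(), np.median(W[m>0][:,2])); cn=max(cv2.findContours(m,0,1)[0],key=cv2.contourArea)
  rc=cv2.minAreaRect(W[m>0][:,:2].astype(np.float32)); print(rc, cv2.boxPoints(rc))
E
```

```text
cam [ 407.46100236  -16.02379613 1145.0825138 ]
200 [(120, [736.0, 176.0, -2.0], [154, 95, 56]), (121, [731.0, 175.0, 3.0], [153, 94, 57]), (122, [729.0, 176.0, -3.0], [154, 93, 54]), (123, [725.0, 175.0, 2.0], [155, 95, 55]), (124, [722.0, 175.0, 1.0], [152, 98, 65]), (125, [718.0, 175.0, 0.0], [165, 142, 129]), (126, [714.0, 174.0, 4.0], [187, 186, 185]), (127, [710.0, 174.0, 6.0], [186, 186, 183]), (128, [706.0, 173.0, 8.0], [184, 186, 183]), (129, [703.0, 173.0, 9.0], [185, 187, 185]), (130, [701.0, 174.0, 3.0], [188, 187, 186]), (131, [697.0, 173.0, 4.0], [190, 187, 187]), (132, [693.0, 173.0, 7.0], [187, 187, 185]), (133, [691.0, 173.0, 2.0], [168, 167, 165]), (134, [680.0, 168.0, 34.0], [170, 169, 168]), (135, [676.0, 168.0, 36.0], [119, 116, 115]), (136, [677.0, 170.0, 20.0], [74, 69, 66]), (137, [677.0, 172.0, 7.0], [85, 63, 52]), (138, [676.0, 173.0, -2.0], [150, 93, 53]), (139, [672.0, 173.0, -0.0], [166, 101, 58]), (140, [668.0, 173.0, 2.0], [167, 102, 59]), (141, [664.0, 172.0, 4.0], [168, 104, 60]), (142, [661.0, 172.0, 2.0], [164, 100, 58]), (143, [658.0, 172.0, 2.0], 
[... 3191 characters left out ...]
.0, 36.0], [169, 169, 167]), (145, [651.0, -88.0, 32.0], [120, 117, 116]), (146, [651.0, -89.0, 16.0], [73, 67, 64]), (147, [650.0, -89.0, 6.0], [91, 70, 57]), (148, [647.0, -90.0, 4.0], [154, 95, 56]), (149, [645.0, -90.0, -1.0], [154, 97, 54]), (150, [641.0, -90.0, 2.0], [155, 96, 56]), (151, [638.0, -90.0, -1.0], [149, 94, 55]), (152, [634.0, -90.0, 2.0], [154, 96, 56]), (153, [632.0, -90.0, -2.0], [151, 93, 53]), (154, [627.0, -90.0, 4.0], [157, 98, 58]), (155, [624.0, -90.0, 2.0], [160, 97, 58])]
3170 20.37455230740497
((504.9316711425781, 42.372955322265625), (381.90093994140625, 193.4546356201172), 89.27833557128906) [[ 405.8 -147.3]
 [ 599.2 -149.8]
 [ 604.1  232.1]
 [ 410.6  234.5]]
```

```bash
cat >> h.py <<'E'
def axes(dirv):
    dirv=dirv/np.linalg.norm(dirv); dirv=dirv*np.sign(dirv[1]); return dirv,np.array([dirv[1],-dirv[0]])
def fit(P):
    vx,vy,x0,y0=cv2.fitLine(np.float32(P[:,:2]),cv2.DIST_HUBER,0,0.01,0.01).ravel(); return np.array([x0,y0]),axes(np.array([vx,vy]))[0]
E
python3 - <<'E'
from h import *
np.set_printoptions(precision=2,suppress=True,linewidth=200)
f=np.load("top0.npz");p=f["p"].astype(float)
R=p[:,:,0];B=p[:,:,2]
# bottom of flange front: dark->wood in R, threshold 118 going down; top: threshold ~ 145 bright->dark
tp=[];bt=[];bk=[]
for c in list(range(188,204))+list(range(224,252))+list(range(270,303)):
    guess=134.5+(c-200)*0.125
    rr=np.arange(int(guess)-2,int(guess)+7)
    v=R[rr,c]; k=np.argmin(v)
    j=k
    while v[j]<118 and j<len(v)-1: j+=1
    bt.append((c,rr[j]-(v[j]-118)/(v[j]-v[j-1])))
    j=k
    while v[j]<120 and j>0: j-=1
    tp.append((c,rr[j]+(v[j]-120)/(v[j]-v[j+1])))
bt=np.array(bt);tp=np.array(tp)
for n,a,z in(("bot",bt,0),("top",tp,34)):
    W=ray("top",a,z); o,dv=fit(W); nx=np.array([dv[1],-dv[0]]); r=(W[:,:2]-o)@nx
    print(n,"dir",dv,"yaw",np.arctan2(-dv[0],dv[1]),"std",r.std(),"offset n.o at y=0: x=",o[0]-o[1]*dv[0]/dv[1])
# strip mask: dark brown
p8=f["p"].astype(np.uint8)
hsv=cv2.cvtColor(p8,cv2.COLOR_RGB2HSV)
m=np.zeros((384,512),np.uint8); m[155:212,180:315]=(p8[155:212,180:315,0]<110)*255
cv2.imwrite("pics/m0.png",cv2.resize(m[110:215,155:320],None,fx=4.8,fy=4.8,interpolation=0))
print(p8[150:212:1,245,0])
E
```

```text
bot dir [nan nan] yaw nan std nan offset n.o at y=0: x= nan
top dir [0.1  0.99] yaw -0.10310062 std 0.5060000930930245 offset n.o at y=0: x= 659.14734
[150 154 159 161 165 162 162 165 169 163 166 166 159 158 161 145 143 127  97  94  93  73  71  95  91  70  82  93  88  56  89  94  89  60  84  83  69  67  85  84  88  89  91 117  86  86  86  82 165
 173 165 157 160 159 160 160 166 169 170 158 158 156]<stdin>:13: RuntimeWarning: divide by zero encountered in scalar divide
h.py:5: RuntimeWarning: invalid value encountered in matmul
  uv=np.atleast_2d(np.float64(uv)); d=np.c_[(uv-K[:2,2])/[K[0,0],K[1,1]],np.ones(len(uv))]@R
h.py:6: RuntimeWarning: invalid value encountered in multiply
  c=-R.T@t; return c+d*((z-c[2])/d[:,2])[:,None]
h.py:11: RuntimeWarning: invalid value encountered in divide
  dirv=dirv/np.linalg.norm(dirv); dirv=dirv*np.sign(dirv[1]); return dirv,np.array([dirv[1],-dirv[0]])
```

View pics/m0.png

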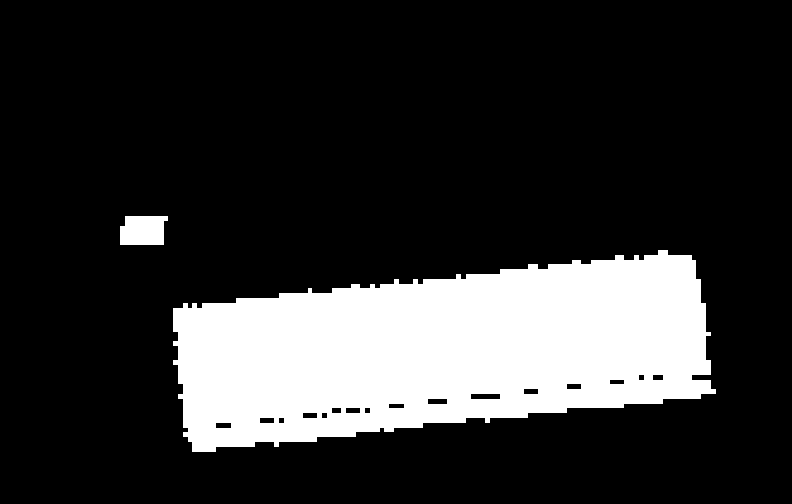

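```bash
python3 - <<'E'
from h import *
np.set_printoptions(precision=2,suppress=True,linewidth=200)
f=np.load("top0.npz");p=f["p"];R=p[:,:,0].astype(float)
def cross(vals,th): # first crossing below th, subpix
    j=np.argmax(vals<th); return j-1+(vals[j-1]-th)/(vals[j-1]-vals[j])
up=np.array([(c,158-0.11*(c-250)*0+cross(R[158:195,c],115)) for c in range(196,298)],float)
dn=np.array([(c,206-cross(R[206:170:-1,c],120)) for c in range(198,300)],float)
lf=np.array([(183+cross(R[r,183:230],115),r) for r in range(177,197)],float)
rt=np.array([(310-cross(R[r,310:270:-1],115),r) for r in range(168,188)],float)
res={}
for n,a,z in(("railside",up,20),("robotside_bottom",dn,0),("robotside_top",dn,20),("left",lf,20),("right",rt,20)):
    W=ray("top",a,z)[:,:2]; vx,vy,x0,y0=cv2.fitLine(np.float32(W),cv2.DIST_HUBER,0,0.01,0.01).ravel()
    print(n,(x0,y0),(vx,vy),"std",(( W-[x0,y0])@[vy,-vx]).std()); res[n]=(np.array([x0,y0]),np.array([vx,vy]))
def inter(a,b):
    s=np.linalg.solve(np.c_[a[1],-b[1]],b[0]-a[0]); return a[0]+a[1]*s[0]
L=inter(res["railside"],res["left"]);Rr=inter(res["railside"],res["right"]);print("L",L,"R",Rr,np.linalg.norm(L-Rr))
th=-0.1031;ex=np.array([np.cos(th),np.sin(th)]);ey=np.array([-ex[1],ex[0]])
# stop face
print(R[140:160:3,172:192])
st=[]
for r in range(141,158):
    v=R[r,176:192]; j=np.argmin(np.abs(np.arange(176,192)-181)); 
    k=4
    while v[k]<108: k+=1
    st.append((176+k-(v[k]-108)/(v[k]-v[k-1]),r))
W=ray("top",st,26)[:,:2]; print("stop pts",W[::4], "along y",(W@ey))
W0=ray("top",st,0)[:,:2]; print("z0", W0@ey)
# rail ends: foot
e=[(166+cross(-R[r,166:200][::1],-150),r) for r in (126,128)]
print(p[124:130,160:176,0]); print(p[138:150,300:316,0])
E
```

```text
railside (np.float32(578.7788), np.float32(19.271809)) (np.float32(0.13133012), np.float32(-0.9913387)) std 0.9878225790573747
robotside_bottom (np.float32(485.8623), np.float32(-11.664397)) (np.float32(0.13247493), np.float32(-0.9911864)) std 0.795954853357686
robotside_top (np.float32(484.49295), np.float32(-11.740535)) (np.float32(0.13247505), np.float32(-0.9911863)) std 0.7820535293101211
left (np.float32(514.97675), np.float32(191.47748)) (np.float32(0.99095875), np.float32(0.13416705)) std 0.9157596537294044
right (np.float32(549.12494), np.float32(-158.6109)) (np.float32(0.9931063), np.float32(0.11721692)) std 1.203638543395982
L [555.24 196.93] R [ 601.52 -152.43] 352.4076
[[150. 152. 123. 113. 112. 111. 129. 120.  86. 105. 113.  76.  59.  92.  96.  98.  96.  97.  96. 106.]
 [143. 142. 141. 119. 112. 111. 112. 112. 112. 111. 108.  72.  67.  88.  93.  91.  92.  92.  92. 151.]
 [147. 138. 118. 113. 113. 113. 113. 112. 113. 111.  75.  58.  78.  91.  93.  93.  92.  93.  93. 151.]
 [141. 123. 114. 114. 113. 111. 112. 110. 112. 112.  73.  66.  84.  90.  88.  90.  90.  90. 143. 151.
[... 1502 characters left out ...]
 164 161 159 160 155 154 156]
 [182 186 187 187 186 187 185 156 156 156 153 155 156 155 157 156]
 [153 183 187 188 186 186 188 139 150 157 158 157 159 159 159 159]
 [186 196 182 179 172 174 179 143 152 155 156 155 158 158 160 159]
 [ 70  71  80  97 124 138 149 182 165 149 149 151 150 151 151 152]
 [ 78  76  76  76  76  77  74  78 133 144 145 147 146 145 151 154]]<stdin>:25: RuntimeWarning: divide by zero encountered in scalar divide
h.py:5: RuntimeWarning: invalid value encountered in matmul
  uv=np.atleast_2d(np.float64(uv)); d=np.c_[(uv-K[:2,2])/[K[0,0],K[1,1]],np.ones(len(uv))]@R
h.py:6: RuntimeWarning: invalid value encountered in multiply
  c=-R.T@t; return c+d*((z-c[2])/d[:,2])[:,None]
```

>>> apply_moves(
  series=[
    [[18, -39, 8], [0, 0, 0.362], 0],
    [[18, -39, 8], [0, 0, 0.362], 0],
    [[18, -39, 8], [0, 0, 0.362], 0],
    [[18, -39, 8], [0, 0, 0.362], 0],
    [[18, -39, 8], [0, 0, 0.362], 0],
    [[18, -39, 8], [0, 0, 0.362], 0],
    [[18, -39, 8], [0, 0, 0.362], 0],
    [[18, -39, 8], [0, 0, 0.362], 0],
    [[18, -39, 8], [0, 0, 0.362], 0],
    [[18, -39, 8], [0, 0, 0.362], 0],
  ],
)

```text
clock: 1.35
eef_pos: [426.1, 102.7, 310.1]
eef_rot: [-3.141, 0.0, 1.47]
wrist_force: [-0.3, 0.4, -0.1]
finger_gap: 0.6
```

```bash
python3 - <<'E'
from h import *
s=manip.read_state(); print(s['clock'],s['eef_pos'],s['eef_rot'],s['wrist_force'])
p,d=manip.camera("wrist"); np.savez("w1.npz",p=p,d=d,pos=s['eef_pos'],rot=s['eef_rot']); cv2.imwrite("pics/w1.png",p[:,:,::-1])
print(manip.camera_info("wrist"))
E
```

```text
1.35 [426.06921045 102.6799957  310.12958364] [-3.14097499e+00  2.38725998e-05  1.46955138e+00] [-0.30593849  0.35945832 -0.13453398]
{'intrinsics': array([[297.31863964,   0.        , 252.08625398],
       [  0.        , 297.31863964, 193.83552693],
       [  0.        ,   0.        ,   1.        ]]), 'hand_eye': array([[ 9.99999308e-01, -2.22621787e-04, -1.15512858e-03,
        -2.03809035e-02],
       [ 5.01105020e-04,  9.69000499e-01,  2.47058255e-01,
        -7.19654721e+01],
       [ 1.06431962e-03, -2.47058663e-01,  9.68999940e-01,
        -1.55158106e+02],
       [ 0.00000000e+00,  0.00000000e+00,  0.00000000e+00,
         1.00000000e+00]])}
```

View pics/w1.png

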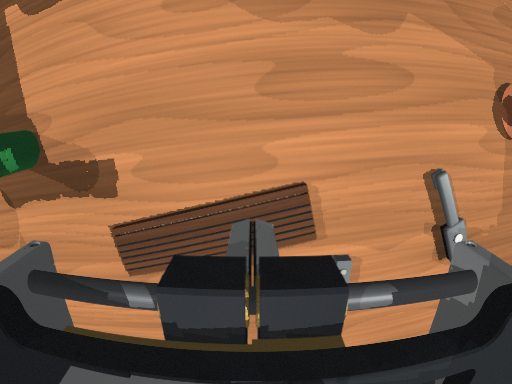

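The wrist camera looks from the robot side and sees the strip at (110–315, 185–275). The gripper body hides the rail, so I'll turn the tool half round to see the buffers while pushing.

>>> apply_moves(
  series=[
    [[-0.5, 2, 0], [0, 0, -1.8], 0],
    [[-0.5, 2, 0], [0, 0, -1.8], 0],
    [[-0.5, 2, 0], [0, 0, -1.8], 0],
    [[-0.5, 2, 0], [0, 0, -1.8], 0],
    [[-0.5, 2, 0], [0, 0, -1.8], 0],
    [[-0.5, 2, 0], [0, 0, -1.8], 0],
    [[-0.5, 2, 0], [0, 0, -1.8], 0],
    [[-0.5, 2, 0], [0, 0, -1.8], 0],
    [[-0.5, 2, 0], [0, 0, -1.8], 0],
    [[-0.5, 2, 0], [0, 0, -1.8], 0],
  ],
)

```text
clock: 2.65
eef_pos: [421.1, 122.6, 310.3]
eef_rot: [3.142, 0.0, -0.335]
wrist_force: [-0.1, 0.1, -0.6]
finger_gap: 0.4
```

>>> apply_moves(
  series=[
    [[0, 0, 0], [0, 0, -0.18], 0],
    [[0, 0, 0], [0, 0, -0.36], 0],
    [[0, 0, 0], [0, 0, -0.54], 0],
    [[0, 0, 0], [0, 0, -0.72], 0],
    [[0, 0, 0], [0, 0, -0.9], 0],
    [[0, 0, -5], [0, 0, -1.08], 0],
    [[0, 0, -8], [0, 0, -1.26], 0],
    [[0, 0, -8], [0, 0, -1.343], 0],
    [[0, 0, -8], [0, 0, -1.343], 0],
    [[0, 0, -8], [0, 0, -1.343], 0],
  ],
)

```text
clock: 3.9
eef_pos: [421.5, 122.1, 230.7]
eef_rot: [-3.141, 0.0, -1.672]
wrist_force: [-0.2, -0.3, -0.1]
finger_gap: 0.4
```

```bash
python3 - <<'E'
from h import *
s=manip.read_state(); print(s['clock'],s['eef_pos'],s['eef_rot'],s['wrist_force'],s['joints'])
p,d=manip.camera("wrist"); np.savez("w2.npz",p=p,d=d,pos=s['eef_pos'],rot=s['eef_rot']); cv2.imwrite("pics/w2.png",p[:,:,::-1])
E
```

```text
3.9 [421.4939666  122.13600706 230.73565911] [-3.14103328e+00  2.05086993e-04 -1.67208713e+00] [-0.21071863 -0.31899916 -0.10036884] [1.98527305e-01 4.85612807e-02 1.81553009e+00 3.21049138e-05
 1.27690629e+00 1.87060520e+00]
```

View pics/w2.png

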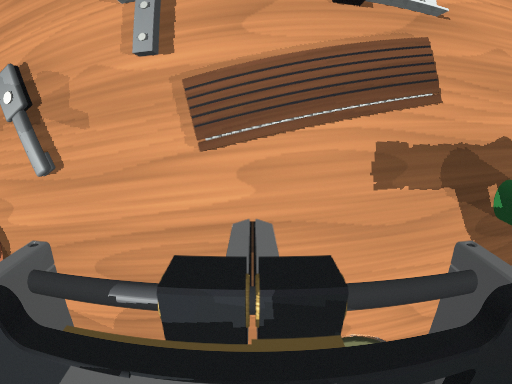

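The view shows the strip at corners (184,78), (429,38), (441,101), (201,150), the stop at (133–160, 0–55) and the right buffer and rail at the top edge. I'll cast these to the table frame.

```bash
cat >> h.py <<'E'
from scipy.spatial.transform import Rotation as Ro
def wray(uv,z,pos,rot):
    I=manip.camera_info("wrist");K=I["intrinsics"];H=I["hand_eye"]
    a=(np.atleast_2d(np.float64(uv))-K[:2,2])/K[0,0]; th=np.linalg.norm(a,axis=1,keepdims=True)
    d=np.c_[np.sin(th)*a/np.maximum(th,1e-9),np.cos(th)]
    T=Ro.from_euler('xyz',rot).as_matrix()
    d=d@H[:3,:3].T@T.T; c=T@H[:3,3]+pos
    return c+d*((z-c[2])/d[:,2])[:,None]
E
python3 - <<'E'
from h import *
np.set_printoptions(precision=1,suppress=True,linewidth=200)
f=np.load("w2.npz");P,r=f["pos"],f["rot"];p=f["p"]
th=-0.1031;ex=np.array([np.cos(th),np.sin(th)]);ey=np.array([-ex[1],ex[0]])
def rep(n,uv,z):
    W=wray(uv,z,P,r)[0,:2]; print(n,W,"rail-aligned x,y:",W@ex,W@ey)
rep("L",(184,79),20);rep("R",(429,38),20);rep("rL top",(199,142),20);rep("rL bottom",(202,151),0);rep("rR",(441,101),20)
rep("stop front top",(160,2),26);rep("stop front robot corner",(158,53),26)
print("top view stop", ray("top",(182.6,140),26)[0,:2]@ey, ray("top",(180.5,157),26)[0,:2]@ey,"buffer plane x", np.array([649.1,0])@ex)
cv2.imwrite("pics/z2.png",cv2.resize(p[0:160,120:460,::-1],None,fx=2.3,fy=2.3,interpolation=cv2.INTER_CUBIC))
E
```

```text
L [553.3 192.7] rail-aligned x,y: 530.5384974704072 248.62390038161422
R [ 596.7 -143.3] rail-aligned x,y: 608.3148255254221 -81.0819333159908
rL top [472.2 182.8] rail-aligned x,y: 450.85893434096346 230.45146702402565
rL bottom [458.8 184.1] rail-aligned x,y: 437.44082122189735 230.30209264793442
rR [ 506.1 -153.1] rail-aligned x,y: 519.1502433624048 -100.15614258777472
stop front top [662.  214.4] rail-aligned x,y: 636.3786256137695 281.33902790597335
stop front robot corner [591.6 221.4] rail-aligned x,y: 565.6750867032068 281.09991706176214
top view stop 291.27664698692655 290.0352110009014 buffer plane x 645.6532148630291
```

View pics/z2.png

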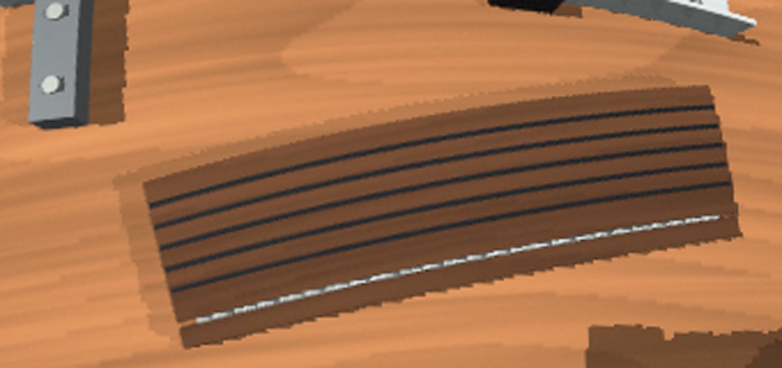

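>>> apply_moves(
  series=[
    [[0, 0.2, -5], [0, 0, 0], 0],
    [[0, 0.2, -10], [0, 0, 0], 0],
    [[0, 0.2, -15], [0, 0, 0], 0],
    [[0, 0.2, -18], [0, 0, 0], 0],
    [[0, 0.2, -19.6], [0, 0, 0], 0],
    [[0.8, 0.2, -19.6], [0, 0, 0], 0],
    [[1.6, 0.2, -19.6], [0, 0, 0], 0],
    [[2.4, 0.2, -19.6], [0, 0, 0], 0],
    [[3, 0.2, -19.6], [0, 0, 0], 0],
    [[3.4, 0.2, -19.6], [0, 0, 0], 0],
  ],
)

```text
clock: 5.2
eef_pos: [456.0, 123.6, 34.6]
eef_rot: [-3.141, 0.0, -1.675]
wrist_force: [-0.8, 0.4, -1.1]
finger_gap: 0.5
```

>>> apply_moves(
  series=[
    [[0.5, -0.05, 0], [0, 0, 0], 0],
    [[1, -0.1, 0], [0, 0, 0], 0],
    [[1.5, -0.15, 0], [0, 0, 0], 0],
    [[2, -0.2, 0], [0, 0, 0], 0],
    [[2.5, -0.25, 0], [0, 0, 0], 0],
    [[3, -0.3, 0], [0, 0, 0], 0],
    [[3.4, -0.35, 0], [0, 0, 0], 0],
    [[3.8, -0.4, 0], [0, 0, 0], 0],
    [[4.0, -0.4, 0], [0, 0, 0], 0],
    [[4.1, -0.42, 0], [0, 0, 0], 0],
  ],
)

```text
clock: 6.45
eef_pos: [496.6, 119.4, 34.4]
eef_rot: [3.141, -0.0, -1.675]
wrist_force: [-0.6, 0.7, -0.1]
finger_gap: 0.7
```

```bash
cat > look.py <<'E'
from h import *
import sys
s=manip.read_state(); print(s['clock'],s['eef_pos'],s['eef_rot'],s['wrist_force'])
p,d=manip.camera("wrist"); n=sys.argv[1]; np.savez(n+".npz",p=p,d=d,pos=s['eef_pos'],rot=s['eef_rot']); cv2.imwrite(f"pics/{n}.png",cv2.resize(p[:,:,::-1],None,fx=1.5,fy=1.5,interpolation=cv2.INTER_CUBIC))
E
python3 look.py w3
```

```text
6.45 [496.56542708 119.43892966  34.40631293] [ 3.14146800e+00 -2.80863124e-05 -1.67502247e+00] [-0.64834596  0.71380739 -0.13019982]
```

View pics/w3.png

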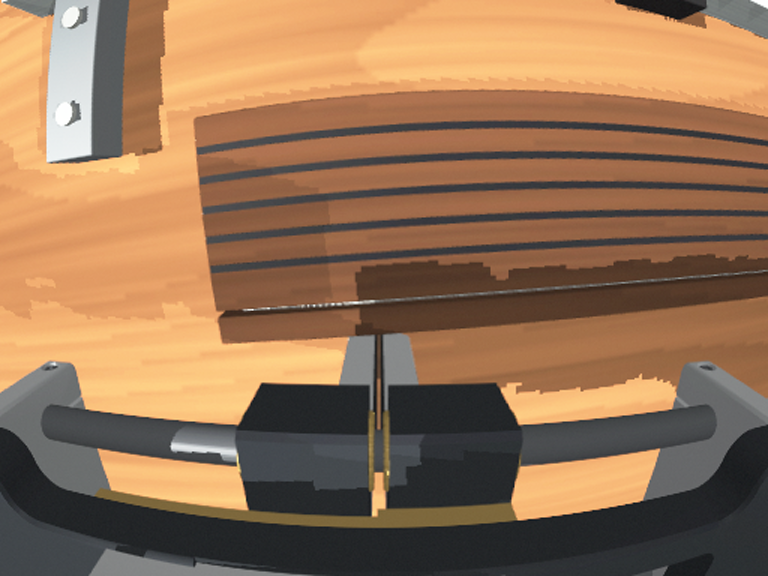

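```bash
cat >> h.py <<'E'
TH=-0.1031
def rl(uv15,z,f,th=TH):
    W=wray(np.atleast_2d(uv15)/1.5,z,f["pos"],f["rot"])[:,:2]; ex=np.array([np.cos(th),np.sin(th)]); ey=np.array([-ex[1],ex[0]])
    return np.c_[W@ex,W@ey]
E
python3 - <<'E'
from h import *
np.set_printoptions(precision=1,suppress=True)
f=np.load("w3.npz")
e=rl([(196,118),(400,91),(600,97),(767,119)],20,f);print(e,"ang",np.polyfit(e[:,1],e[:,0],1)[0])
e=rl([(222,343),(420,330),(600,313),(767,296)],0,f);print(e,"ang",np.polyfit(e[:,1],e[:,0],1)[0])
print(rl([(121,155),(127,10)],26,f),rl([(122,158)],0,f),"buf",rl([(620,5),(690,20)],26,f),rl([(690,20)],2,f))
E
```

```text
[[580.1 241.7]
 [586.7 161.4]
 [590.9  78.9]
 [598.9 -27.5]] ang -0.06793541885390998
[[478.9 243.8]
 [486.  150.8]
 [492.9  61.8]
 [500.6 -64.4]] ang -0.07079341213114798
[[568.  274. ]
 [631.5 273.8]] [[568.9 290. ]] buf [[632.6  69.6]
 [635.   30.7]] [[647.1  10.3]]
```

>>> apply_moves(
  series=[
    [[0.4, -0.04, 0], [0, 0, 0], 0],
    [[0.8, -0.08, 0], [0, 0, 0], 0],
    [[1.2, -0.12, 0], [0, 0, 0], 0],
    [[1.5, -0.15, 0], [0, 0, 0], 0],
    [[1.5, -0.15, 0], [0, 0, 0], 0],
    [[0.7, -0.1, 0], [0, 0, 0], 0],
    [[0.4, -3, 0], [0, 0, 0], 0],
    [[0.0, -7, 0], [0, 0, 0], 0],
    [[-0.3, -9.9, 0], [0, 0, 0], 0],
    [[-0.3, -9.9, 0], [0, 0, 0], 0],
  ],
)

```text
clock: 7.75
eef_pos: [493.0, 19.3, 34.5]
eef_rot: [3.142, -0.0, -1.677]
wrist_force: [-0.5, 0.4, 0.2]
finger_gap: 0.9
```

```bash
python3 look.py w4
```

```text
7.75 [493.02640442  19.27382632  34.52773031] [ 3.14156666e+00 -7.42048970e-05 -1.67728745e+00] [-0.45287675  0.37707824  0.17550064]
```

View pics/w4.png

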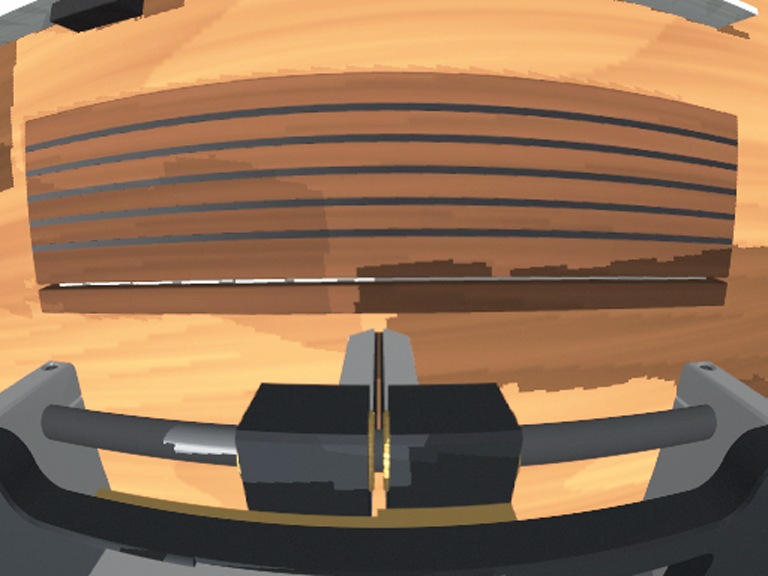

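The strip now lies nearly parallel, with top corners at (26,121) and (737,116). The left buffer is at (50–143, 0–30).

```bash
python3 - <<'E'
from h import *
np.set_printoptions(precision=1,suppress=True)
f=np.load("w4.npz")
e=rl([(26,121),(200,87),(380,72),(560,83),(737,117)],20,f);print(e,"ang",np.polyfit(e[:,1],e[:,0],1)[0])
e=rl([(42,313),(200,314),(380,313),(560,310),(726,304)],0,f);print(e,"ang",np.polyfit(e[:,1],e[:,0],1)[0])
print("buf bottom",rl([(60,33),(80,31),(140,18)],2,f), "tcp", f["pos"][:2]@np.array([np.cos(TH),np.sin(TH)]),f["pos"][:2]@np.array([-np.sin(TH),np.cos(TH)]))
E
```

```text
[[ 600.   236.4]
 [ 599.8  139.9]
 [ 601.1   68.6]
 [ 601.1   -3. ]
 [ 601.7 -103.3]] ang -0.005701841541385816
[[ 499.1  256.3]
 [ 500.1  153.5]
 [ 500.9   68.8]
 [ 501.4  -16. ]
 [ 502.6 -126.2]] ang -0.008736669089472144
buf bottom [[648.2 231.7]
 [645.7 217.5]
 [644.  180.8]] tcp 488.42477253677276 69.91249822186424
```

>>> apply_moves(
  series=[
    [[0.5, -0.05, 0], [0, 0, 0], 0],
    [[1, -0.1, 0], [0, 0, 0], 0],
    [[1.5, -0.15, 0], [0, 0, 0], 0],
    [[2, -0.2, 0], [0, 0, 0], 0],
    [[2.5, -0.26, 0], [0, 0, 0], 0],
    [[3, -0.31, 0], [0, 0, 0], 0],
    [[3.5, -0.36, 0], [0, 0, 0], 0],
    [[3.9, -0.4, 0], [0, 0, 0], 0],
    [[4.1, -0.42, 0], [0, 0, 0], 0],
    [[4.2, -0.43, 0], [0, 0, 0], 0],
  ],
)

```text
clock: 9.05
eef_pos: [535.6, 16.2, 34.4]
eef_rot: [3.141, 0.0, -1.675]
wrist_force: [-2.1, -0.5, 0.0]
finger_gap: 0.8
```

```bash
python3 look.py w5
```

```text
9.05 [535.5504468   16.15614447  34.3999684 ] [ 3.14143836e+00  5.23027956e-06 -1.67497617e+00] [-2.13030168 -0.46170004  0.03189758]
```

View pics/w5.png

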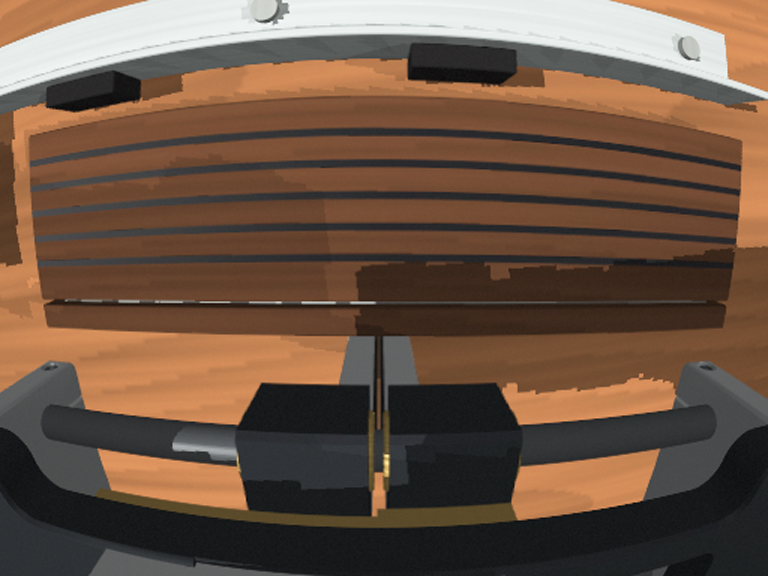

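The buffers now show clearly, at (47–140, 72–110) and (408–517, 43–82). The strip's rail edge runs (30,136) – (380,97) – (742,140), in contact with the finger.

```bash
python3 - <<'E'
from h import *
np.set_printoptions(precision=1,suppress=True)
f=np.load("w5.npz")
e=rl([(30,136),(200,107),(380,97),(560,106),(742,141)],20,f);print(e,"ang",np.polyfit(e[:,1],e[:,0],1)[0])
print("bufL top front",rl([(50,93),(115,81)],26,f),"bot",rl([(48,109),(120,103)],2,f))
print("bufR top front",rl([(410,61),(514,65)],26,f),"bot",rl([(410,78),(514,82)],2,f))
print("tcp", f["pos"][:2]@np.array([np.cos(TH),np.sin(TH)]),f["pos"][:2]@np.array([-np.sin(TH),np.cos(TH)]))
p=f["p"];cv2.imwrite("pics/z5.png",cv2.resize(p[20:110,0:360,::-1],None,fx=2.2,fy=2.2,interpolation=cv2.INTER_CUBIC))
E
```

```text
[[ 634.3  234.8]
 [ 633.8  141.2]
 [ 633.7   70.2]
 [ 634.2   -1.2]
 [ 633.3 -105.2]] ang 0.002159963701593447
bufL top front [[651.  216.1]
 [649.3 178.7]] bot [[649.8 238.5]
 [644.8 191.1]]
bufR top front [[646.6  59.2]
 [647.6  19.9]] bot [[645.6  57.6]
 [646.4  12.6]]
tcp 531.043871906261 71.18783735611946
```

View pics/z5.png

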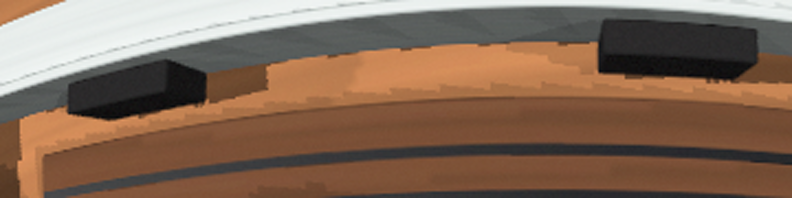

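>>> apply_moves(
  series=[
    [[0.2, -0.02, 0], [0, 0, 0], 0],
    [[0.4, -0.04, 0], [0, 0, 0], 0],
    [[0.55, -0.06, 0], [0, 0, 0], 0],
    [[0.7, -0.07, 0], [0, 0, 0], 0],
    [[0.8, -0.08, 0], [0, 0, 0], 0],
    [[0.9, -0.09, 0], [0, 0, 0], 0],
    [[0.95, -0.1, 0], [0, 0, 0], 0],
    [[1.0, -0.1, 0], [0, 0, 0], 0],
    [[1.0, -0.1, 0], [0, 0, 0], 0],
    [[1.0, -0.1, 0], [0, 0, 0], 0],
  ],
)

```text
clock: 10.35
eef_pos: [545.5, 15.1, 34.5]
eef_rot: [3.142, -0.0, -1.675]
wrist_force: [-2.2, -0.8, 1.9]
finger_gap: 0.8
```

```bash
python3 look.py w6; python3 - <<'E'
import numpy as np,cv2
p=np.load("w6.npz")["p"];cv2.imwrite("pics/z6.png",cv2.resize(p[30:110,0:512,::-1],None,fx=1.55,fy=3,interpolation=cv2.INTER_CUBIC))
E
```

```text
10.35 [545.48254268  15.10109951  34.46520724] [ 3.14153192e+00 -1.01790717e-04 -1.67495333e+00] [-2.221715   -0.83150228  1.92954974]
```

View pics/w6.png

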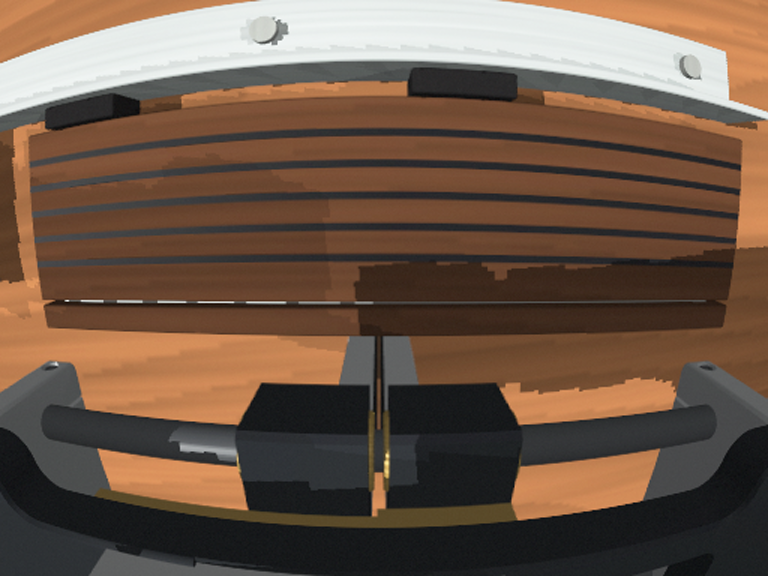

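View pics/z6.png

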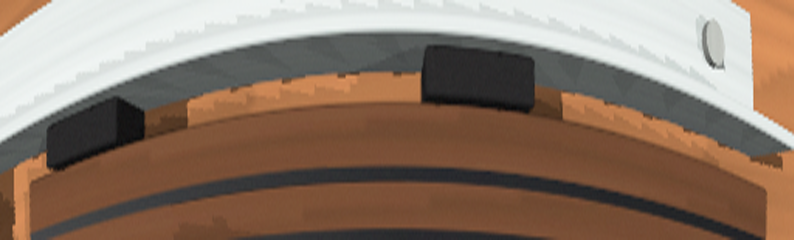

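```bash
python3 - <<'E'
from h import *
np.set_printoptions(precision=1,suppress=True)
f=np.load("w6.npz");p=f["p"]
cv2.imwrite("pics/z6b.png",np.vstack([cv2.resize(p[40:75,255:365,::-1],None,fx=7,fy=7,interpolation=0),cv2.resize(p[55:95,15:125,::-1],None,fx=7,fy=7,interpolation=0)]))
e=rl([(30,136),(200,107),(380,97),(560,106),(742,141)],20,f);print(e,"ang",np.polyfit(e[:,1],e[:,0],1)[0])
for z in (2,20,26): print(z,[(r,rl([(460,r)],z,f)[0,0].round(1)) for r in (84,86,88,90,94,96,98,100,102)])
E
```

```text
[[ 644.3  234.8]
 [ 643.8  141.2]
 [ 643.7   70.1]
 [ 644.3   -1.3]
 [ 643.3 -105.4]] ang 0.0021172855146899105
2 [(84, np.float64(653.8)), (86, np.float64(652.9)), (88, np.float64(652.0)), (90, np.float64(651.1)), (94, np.float64(649.3)), (96, np.float64(648.4)), (98, np.float64(647.5)), (100, np.float64(646.7)), (102, np.float64(645.8))]
20 [(84, np.float64(649.7)), (86, np.float64(648.9)), (88, np.float64(648.1)), (90, np.float64(647.3)), (94, np.float64(645.7)), (96, np.float64(644.9)), (98, np.float64(644.1)), (100, np.float64(643.3)), (102, np.float64(642.5))]
26 [(84, np.float64(648.4)), (86, np.float64(647.6)), (88, np.float64(646.9)), (90, np.float64(646.1)), (94, np.float64(644.5)), (96, np.float64(643.8)), (98, np.float64(643.0)), (100, np.float64(642.2)), (102, np.float64(641.5))]
```

View pics/z6b.png

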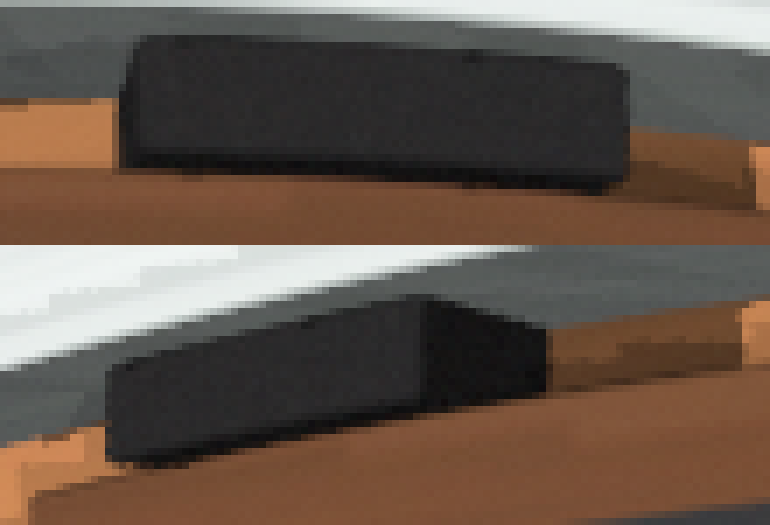

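>>> apply_moves(
  series=[
    [[0.01, 0, 0], [0, 0, 0], 0],
    [[0.02, 0, 0], [0, 0, 0], 0],
    [[0.03, 0, 0], [0, 0, 0], 0],
    [[0.04, 0, 0], [0, 0, 0], 0],
    [[0.05, -0.01, 0], [0, 0, 0], 0],
    [[0.06, -0.01, 0], [0, 0, 0], 0],
    [[0.07, -0.01, 0], [0, 0, 0], 0],
    [[0.07, -0.01, 0], [0, 0, 0], 0],
    [[0.07, -0.01, 0], [0, 0, 0], 0],
    [[0.07, -0.01, 0], [0, 0, 0], 0],
  ],
)

```text
clock: 11.65
eef_pos: [545.6, 15.1, 34.4]
eef_rot: [3.14, -0.0, -1.675]
wrist_force: [-8.2, 0.3, 3.6]
finger_gap: 0.4
```

Contact felt: 8 N at 0.15 mm of movement, so the strip sits on the buffers. Next I'll go round to its right end to slide it along.

>>> apply_moves(
  series=[
    [[-0.7, 0.07, 0], [0, 0, 0], 0],
    [[-1.5, 0.15, 0], [0, 0, 0], 0],
    [[-2.0, -5, 0], [0, 0, 0], 0],
    [[-2.6, -10.5, 0], [0, 0, 0], 0],
    [[-3.2, -16, 0], [0, 0, 0], 0],
    [[-3.8, -21.8, 0], [0, 0, 0], 0],
    [[-3.8, -21.8, 0], [0, 0, 0], 0],
    [[0, -22.2, 0], [0, 0, 0], 0],
    [[3.4, -22.5, 0], [0, 0, 0], 0],
    [[3.4, -22.5, 0], [0, 0, 0], 0],
  ],
)

```text
clock: 12.9
eef_pos: [581.5, -208.8, 34.2]
eef_rot: [-3.141, -0.0, -1.673]
wrist_force: [-0.3, -0.2, -0.7]
finger_gap: 0.6
```

```bash
python3 look.py w7
```

```text
12.9 [ 581.51609621 -208.82074665   34.23573897] [-3.14071143e+00 -9.27515583e-05 -1.67346472e+00] [-0.26285012 -0.22932735 -0.72392352]
```

View pics/w7.png

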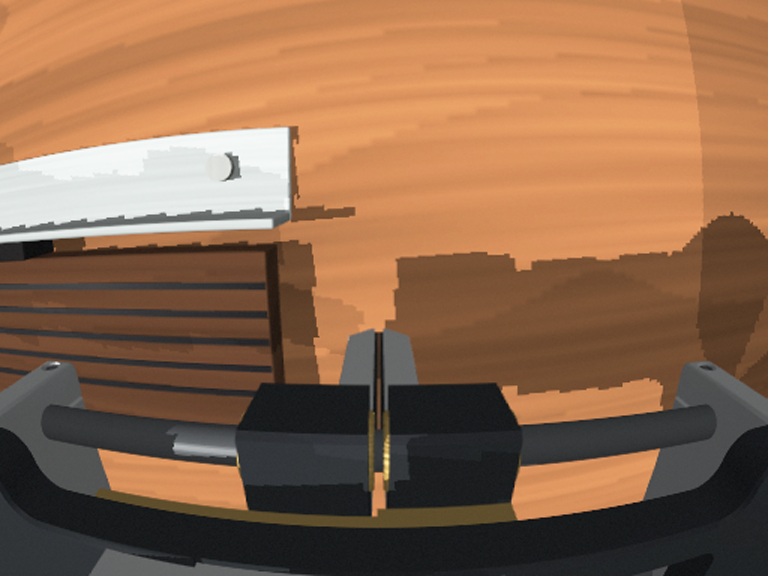

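```bash
python3 - <<'E'
from h import *
np.set_printoptions(precision=1,suppress=True)
f=np.load("w7.npz")
print(rl([(268,247),(275,380)],20,f),rl([(277,250),(285,370)],0,f)); e=rl([(0,258),(100,250),(268,246)],20,f);print(e)
E
```

```text
[[ 645.4 -104.9]
 [ 588.4 -104. ]] [[ 641.  -103.9]
 [ 584.2 -104.2]]
[[ 645.1   45.6]
 [ 646.3  -25.2]
 [ 645.8 -104.9]]
```

>>> apply_moves(
  series=[
    [[0.12, 1.2, 0], [0, 0, 0], 0],
    [[0.25, 2.4, 0], [0, 0, 0], 0],
    [[0.3, 2.9, 0], [0, 0, 0], 0],
    [[0.35, 3.4, 0], [0, 0, 0], 0],
    [[0.4, 3.9, 0], [0, 0, 0], 0],
    [[0.45, 4.4, 0], [0, 0, 0], 0],
    [[0.5, 4.9, 0], [0, 0, 0], 0],
    [[0.55, 5.3, 0], [0, 0, 0], 0],
    [[0.59, 5.7, 0], [0, 0, 0], 0],
    [[0.61, 5.9, 0], [0, 0, 0], 0],
  ],
)

```text
clock: 14.2
eef_pos: [586.4, -150.7, 34.4]
eef_rot: [3.142, -0.0, -1.675]
wrist_force: [0.1, -1.7, 0.6]
finger_gap: 0.5
```

```bash
python3 look.py w8
```

```text
14.2 [ 586.36601698 -150.71144144   34.43051601] [ 3.14158150e+00 -2.23420769e-06 -1.67484838e+00] [ 0.12103416 -1.74885101  0.639606  ]
```

View pics/w8.png

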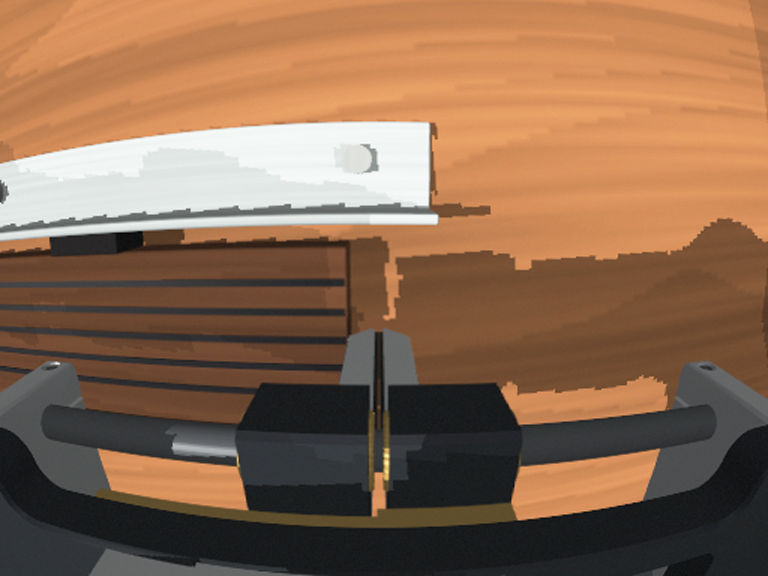

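```bash
cat > tcp.py <<'E'
from h import *
s=manip.read_state();P=s['eef_pos'];c,n=np.cos(TH),np.sin(TH)
ex=np.array([c,n]);ey=np.array([-n,c]);F=s['wrist_force'][:2]
print("t",s['clock'],"X %.2f Y %.2f Fx %.1f Fy %.1f"%(P[:2]@ex,P[:2]@ey,F@ex,F@ey))
E
python3 tcp.py
python3 - <<'E'
from h import *
np.set_printoptions(precision=1,suppress=True)
f=np.load("w8.npz")
print(rl([(348,242)],20,f),rl([(349,244)],0,f)); e=rl([(10,255),(160,244),(340,242)],20,f);print(e)
print(f["pos"])
E
```

```text
t 14.25 X 598.75 Y -89.41 Fx 1.0 Fy -0.6
[[645.9 -78.2]] [[642.2 -77.3]]
[[645.4  95.2]
 [646.8   1. ]
 [645.9 -75.2]]
[ 586.4 -150.7   34.4]
```

>>> apply_moves(
  series=[
    [[0.04, 0.4, 0], [0, 0, 0], 0],
    [[0.08, 0.8, 0], [0, 0, 0], 0],
    [[0.12, 1.2, 0], [0, 0, 0], 0],
    [[0.15, 1.5, 0], [0, 0, 0], 0],
    [[0.18, 1.75, 0], [0, 0, 0], 0],
    [[0.2, 1.95, 0], [0, 0, 0], 0],
    [[0.22, 2.1, 0], [0, 0, 0], 0],
    [[0.23, 2.2, 0], [0, 0, 0], 0],
    [[0.23, 2.25, 0], [0, 0, 0], 0],
    [[0.23, 2.25, 0], [0, 0, 0], 0],
  ],
)

```text
clock: 15.5
eef_pos: [588.6, -128.4, 34.4]
eef_rot: [3.142, 0.0, -1.675]
wrist_force: [-0.1, -2.1, -0.1]
finger_gap: 0.3
```

```bash
python3 tcp.py; python3 - <<'E'
from h import *
p,d=manip.camera("top");np.savez("top1.npz",p=p,d=d)
cv2.imwrite("pics/t1.png",cv2.resize(p[110:215,155:320,::-1],None,fx=4.8,fy=4.8,interpolation=cv2.INTER_CUBIC))
E
```

```text
t 15.5 X 598.72 Y -67.15 Fx 0.2 Fy -2.1
```

View pics/t1.png

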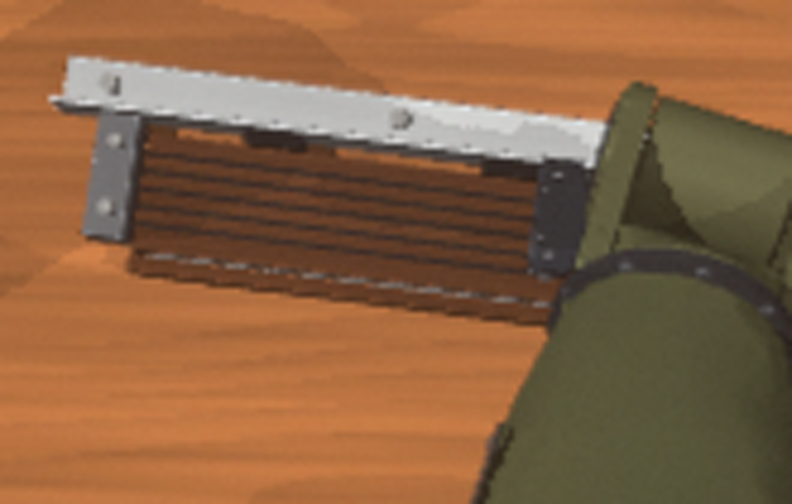

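>>> apply_moves(
  series=[
    [[0.01, 0.05, 0], [0, 0, 0], 0],
    [[0.01, 0.1, 0], [0, 0, 0], 0],
    [[0.02, 0.15, 0], [0, 0, 0], 0],
    [[0.02, 0.2, 0], [0, 0, 0], 0],
    [[0.03, 0.25, 0], [0, 0, 0], 0],
    [[0.03, 0.3, 0], [0, 0, 0], 0],
    [[0.03, 0.33, 0], [0, 0, 0], 0],
    [[0.03, 0.33, 0], [0, 0, 0], 0],
    [[0.03, 0.33, 0], [0, 0, 0], 0],
    [[0.03, 0.33, 0], [0, 0, 0], 0],
  ],
)

```text
clock: 16.8
eef_pos: [588.9, -125.1, 34.4]
eef_rot: [-3.142, 0.0, -1.675]
wrist_force: [0.4, -0.8, -0.1]
finger_gap: 0.1
```

```bash
python3 tcp.py
```

```text
t 16.8 X 598.69 Y -63.82 Fx 0.5 Fy -0.8
```

>>> apply_moves(
  series=[
    [[0, 0.03, 0], [0, 0, 0], 0],
    [[0.01, 0.06, 0], [0, 0, 0], 0],
    [[0.01, 0.09, 0], [0, 0, 0], 0],
    [[0.01, 0.12, 0], [0, 0, 0], 0],
    [[0.01, 0.15, 0], [0, 0, 0], 0],
    [[0.01, 0.15, 0], [0, 0, 0], 0],
    [[0.01, 0.15, 0], [0, 0, 0], 0],
    [[0.01, 0.15, 0], [0, 0, 0], 0],
    [[0.01, 0.15, 0], [0, 0, 0], 0],
    [[0.01, 0.15, 0], [0, 0, 0], 0],
  ],
)

```text
clock: 18.05
eef_pos: [589.0, -124.1, 34.5]
eef_rot: [-3.141, -0.001, -1.675]
wrist_force: [-0.2, -5.1, -0.9]
finger_gap: 0.4
```

```bash
python3 tcp.py
```

```text
t 18.05 X 598.67 Y -62.81 Fx 0.3 Fy -5.1
```

>>> apply_moves(
  series=[
    [[-0.18, -1.7, 0], [0, 0, 0], 0],
    [[-4.1, -1.3, 0], [0, 0, 0], 0],
    [[-8.0, -0.9, 0], [0, 0, 0], 0],
    [[-8.0, -0.9, 0], [0, 0, 0], 0],
    [[-7.5, 4, 0], [0, 0, 0], 0],
    [[-7.0, 9, 0], [0, 0, 0], 0],
    [[-6.5, 14, 0], [0, 0, 0], 0],
    [[-6.0, 19, 0], [0, 0, 0], 0],
    [[-5.5, 24, 0], [0, 0, 0], 0],
    [[-5.15, 27, 0], [0, 0, 0], 0],
  ],
)

```text
clock: 19.3
eef_pos: [538.4, 148.4, 34.6]
eef_rot: [-3.141, 0.001, -1.674]
wrist_force: [-0.0, -0.5, 0.4]
finger_gap: 0.9
```

```bash
python3 look.py w9; python3 tcp.py
```

```text
19.3 [538.42506818 148.4229897   34.64509575] [-3.14079994e+00  6.46764422e-04 -1.67370726e+00] [-0.00068302 -0.50351045  0.35327522]
t 19.35 X 520.28 Y 205.31 Fx -1.8 Fy 2.0
```

View pics/w9.png

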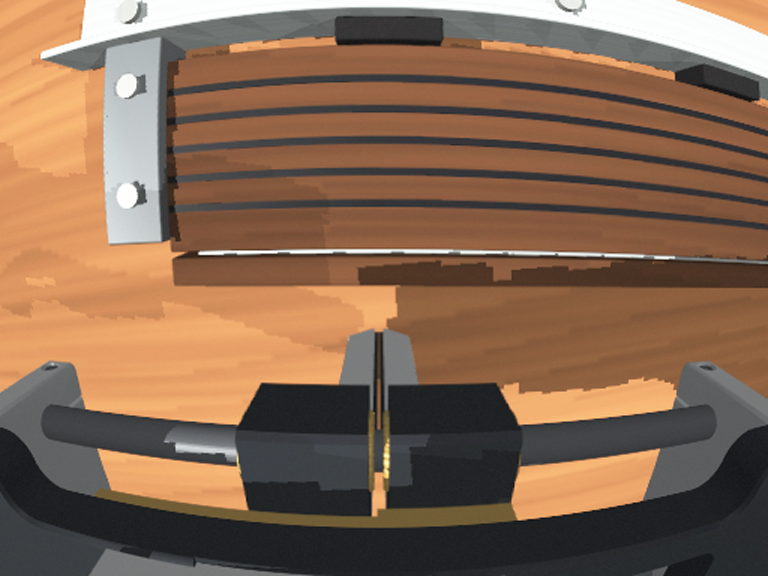

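>>> apply_moves(
  series=[
    [[0.5, -0.05, 0], [0, 0, 0], 0],
    [[1, -0.1, 0], [0, 0, 0], 0],
    [[1.3, -0.13, 0], [0, 0, 0], 0],
    [[1.5, -0.15, 0], [0, 0, 0], 0],
    [[1.65, -0.17, 0], [0, 0, 0], 0],
    [[1.8, -0.19, 0], [0, 0, 0], 0],
    [[1.9, -0.2, 0], [0, 0, 0], 0],
    [[2.0, -0.21, 0], [0, 0, 0], 0],
    [[2.0, -0.21, 0], [0, 0, 0], 0],
    [[2.0, -0.21, 0], [0, 0, 0], 0],
  ],
)

```text
clock: 20.6
eef_pos: [557.5, 144.3, 34.4]
eef_rot: [3.142, -0.0, -1.675]
wrist_force: [-0.0, 0.3, -0.1]
finger_gap: 0.4
```

```bash
python3 tcp.py
```

```text
t 20.6 X 539.67 Y 200.87 Fx -0.1 Fy 0.3
```

Now creeping in.

>>> apply_moves(
  series=[
    [[0.02, 0, 0], [0, 0, 0], 0],
    [[0.04, 0, 0], [0, 0, 0], 0],
    [[0.06, -0.01, 0], [0, 0, 0], 0],
    [[0.08, -0.01, 0], [0, 0, 0], 0],
    [[0.1, -0.01, 0], [0, 0, 0], 0],
    [[0.12, -0.01, 0], [0, 0, 0], 0],
    [[0.14, -0.01, 0], [0, 0, 0], 0],
    [[0.14, -0.01, 0], [0, 0, 0], 0],
    [[0.14, -0.01, 0], [0, 0, 0], 0],
    [[0.14, -0.01, 0], [0, 0, 0], 0],
  ],
)

```text
clock: 21.85
eef_pos: [558.9, 144.2, 34.4]
eef_rot: [3.142, -0.0, -1.675]
wrist_force: [-0.6, 0.1, 0.1]
finger_gap: 0.4
```

```bash
python3 tcp.py
```

```text
t 21.85 X 541.11 Y 200.93 Fx -0.6 Fy 0.0
```

>>> apply_moves(
  series=[
    [[0.02, 0, 0], [0, 0, 0], 0],
    [[0.04, 0, 0], [0, 0, 0], 0],
    [[0.06, -0.01, 0], [0, 0, 0], 0],
    [[0.08, -0.01, 0], [0, 0, 0], 0],
    [[0.1, -0.01, 0], [0, 0, 0], 0],
    [[0.1, -0.01, 0], [0, 0, 0], 0],
    [[0.1, -0.01, 0], [0, 0, 0], 0],
    [[0.1, -0.01, 0], [0, 0, 0], 0],
    [[0.1, -0.01, 0], [0, 0, 0], 0],
    [[0.1, -0.01, 0], [0, 0, 0], 0],
  ],
)

```text
clock: 23.1
eef_pos: [559.2, 144.2, 34.3]
eef_rot: [3.14, -0.0, -1.675]
wrist_force: [-6.4, 0.6, 4.3]
finger_gap: 0.8
```

```bash
python3 tcp.py
```

```text
t 23.1 X 541.34 Y 200.96 Fx -6.5 Fy -0.0
```

>>> apply_moves(
  series=[
    [[0.01, 0, 0], [0, 0, 0], 0],
    [[0.02, 0, 0], [0, 0, 0], 0],
    [[0.03, 0, 0], [0, 0, 0], 0],
    [[0.04, 0, 0], [0, 0, 0], 0],
    [[0.05, -0.01, 0], [0, 0, 0], 0],
    [[0.06, -0.01, 0], [0, 0, 0], 0],
    [[0.06, -0.01, 0], [0, 0, 0], 0],
    [[0.06, -0.01, 0], [0, 0, 0], 0],
    [[0.06, -0.01, 0], [0, 0, 0], 0],
    [[0.06, -0.01, 0], [0, 0, 0], 0],
  ],
)

```text
clock: 24.35
eef_pos: [559.3, 144.1, 34.2]
eef_rot: [3.138, -0.0, -1.675]
wrist_force: [-12.1, 2.1, 6.5]
finger_gap: 0.5
```

```bash
python3 tcp.py
```

```text
t 24.35 X 541.45 Y 200.90 Fx -12.2 Fy 0.9
```

>>> apply_moves(
  series=[
    [[0.01, 0, 0], [0, 0, 0], 0],
    [[0.02, 0, 0], [0, 0, 0], 0],
    [[0.02, 0, 0], [0, 0, 0], 0],
    [[0.02, 0, 0], [0, 0, 0], 0],
    [[0.02, 0, 0], [0, 0, 0], 0],
    [[0.02, 0, 0], [0, 0, 0], 0],
    [[0.02, 0, 0], [0, 0, 0], 0],
    [[0.02, 0, 0], [0, 0, 0], 0],
    [[0.02, 0, 0], [0, 0, 0], 0],
    [[0.02, 0, 0], [0, 0, 0], 0],
  ],
)

```text
clock: 25.6
eef_pos: [559.3, 144.2, 34.2]
eef_rot: [3.138, -0.001, -1.675]
wrist_force: [-13.2, 0.7, 7.9]
finger_gap: 0.5
```

```bash
python3 look.py w10; python3 tcp.py
```

```text
25.6 [559.27531348 144.16231256  34.18906494] [ 3.13779521e+00 -5.23709099e-04 -1.67480456e+00] [-13.24312665   0.72054084   7.89191262]
t 25.65 X 541.46 Y 200.94 Fx -12.3 Fy 0.7
```

View pics/w10.png

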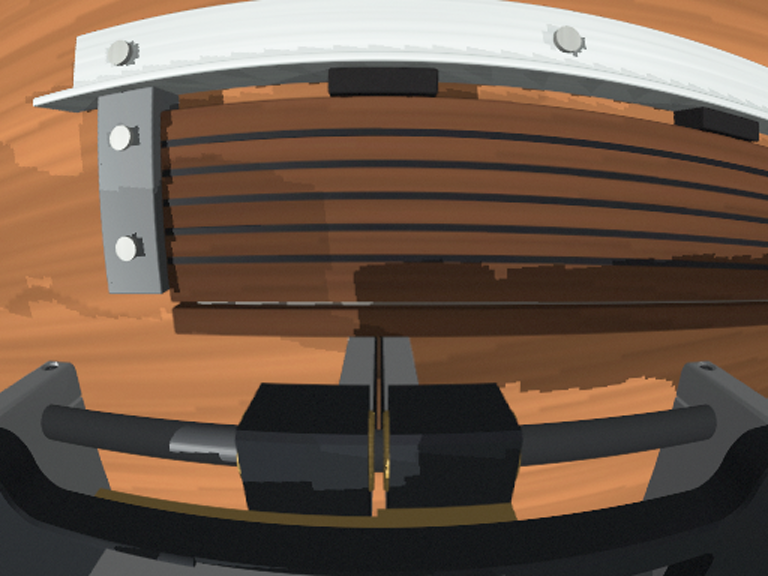

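```bash
python3 - <<'E'
from h import *
p=np.load("w10.npz")["p"]
cv2.imwrite("pics/z10.png",np.hstack([cv2.resize(p[50:210,55:145,::-1],None,fx=3.7,fy=3.7,interpolation=2),cv2.resize(p[40:100,210:310,::-1],(450,592),interpolation=2)]))
E
```

```text
(no output)
```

View pics/z10.png

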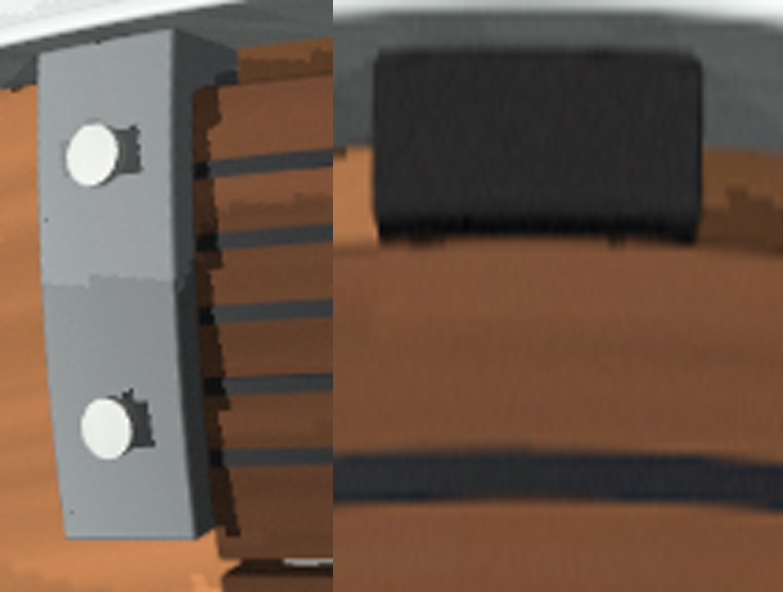

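>>> apply_moves(
  series=[
    [[-0.1, 0.01, 0], [0, 0, 0], 0],
    [[-0.3, 0.03, 0], [0, 0, 0], 0],
    [[-1.2, 0.12, 0], [0, 0, 0], 0],
    [[-1.7, -5.4, 0], [0, 0, 0], 0],
    [[-2.3, -10.8, 0], [0, 0, 0], 0],
    [[-2.85, -15.9, 0], [0, 0, 0], 0],
    [[-2.85, -15.9, 0], [0, 0, 0], 0],
    [[-2.4, -15.9, 0], [0, 0, 0], 0],
    [[-2.1, -16, 0], [0, 0, 0], 0],
    [[-2, -16, 0], [0, 0, 0], 0],
  ],
)

```text
clock: 26.9
eef_pos: [541.0, -15.2, 34.4]
eef_rot: [-3.142, 0.0, -1.674]
wrist_force: [0.1, -0.0, 0.2]
finger_gap: 0.3
```

```bash
python3 look.py w11; python3 tcp.py
```

```text
26.9 [541.00778237 -15.20070426  34.37816641] [-3.14154842e+00  2.54033418e-05 -1.67369181e+00] [ 0.10079263 -0.03666718  0.20978245]
t 26.95 X 539.68 Y 40.41 Fx -0.2 Fy 0.2
```

View pics/w11.png

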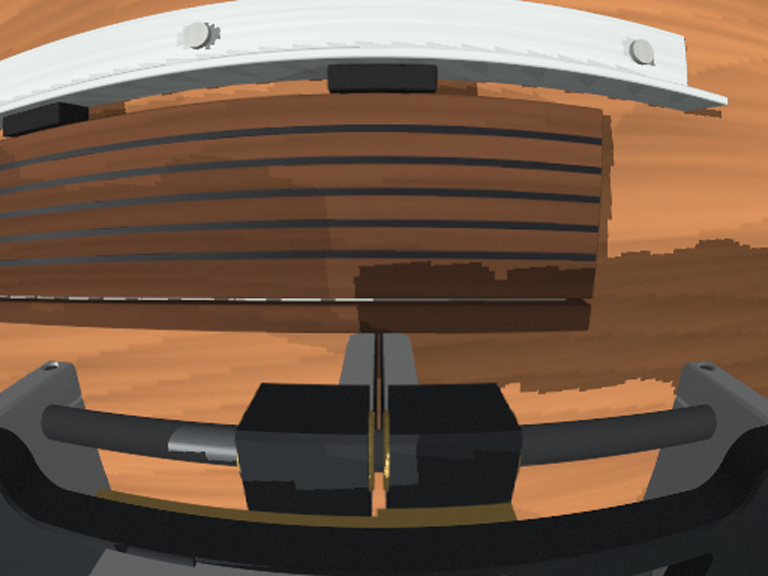

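>>> apply_moves(
  series=[
    [[0.02, 0, 0], [0, 0, 0], 0],
    [[0.04, 0, 0], [0, 0, 0], 0],
    [[0.06, -0.01, 0], [0, 0, 0], 0],
    [[0.08, -0.01, 0], [0, 0, 0], 0],
    [[0.1, -0.01, 0], [0, 0, 0], 0],
    [[0.12, -0.01, 0], [0, 0, 0], 0],
    [[0.14, -0.01, 0], [0, 0, 0], 0],
    [[0.14, -0.01, 0], [0, 0, 0], 0],
    [[0.14, -0.01, 0], [0, 0, 0], 0],
    [[0.14, -0.01, 0], [0, 0, 0], 0],
  ],
)

```text
clock: 28.2
eef_pos: [542.1, -16.2, 34.4]
eef_rot: [3.142, 0.0, -1.675]
wrist_force: [-1.4, -0.3, 1.2]
finger_gap: 0.5
```

```bash
python3 tcp.py
```

```text
t 28.2 X 540.90 Y 39.72 Fx -1.4 Fy -0.5
```

>>> apply_moves(
  series=[
    [[0.01, 0, 0], [0, 0, 0], 0],
    [[0.02, 0, 0], [0, 0, 0], 0],
    [[0.03, 0, 0], [0, 0, 0], 0],
    [[0.04, 0, 0], [0, 0, 0], 0],
    [[0.06, -0.01, 0], [0, 0, 0], 0],
    [[0.08, -0.01, 0], [0, 0, 0], 0],
    [[0.1, -0.01, 0], [0, 0, 0], 0],
    [[0.1, -0.01, 0], [0, 0, 0], 0],
    [[0.1, -0.01, 0], [0, 0, 0], 0],
    [[0.1, -0.01, 0], [0, 0, 0], 0],
  ],
)

```text
clock: 29.45
eef_pos: [542.4, -16.2, 34.3]
eef_rot: [3.14, -0.0, -1.675]
wrist_force: [-7.6, 0.5, 3.9]
finger_gap: 0.5
```

```bash
python3 tcp.py
```

```text
t 29.45 X 541.14 Y 39.73 Fx -7.6 Fy -0.2
```

>>> apply_moves(
  series=[
    [[0.01, 0, 0], [0, 0, 0], 0],
    [[0.02, 0, 0], [0, 0, 0], 0],
    [[0.03, 0, 0], [0, 0, 0], 0],
    [[0.04, 0, 0], [0, 0, 0], 0],
    [[0.05, -0.01, 0], [0, 0, 0], 0],
    [[0.06, -0.01, 0], [0, 0, 0], 0],
    [[0.07, -0.01, 0], [0, 0, 0], 0],
    [[0.07, -0.01, 0], [0, 0, 0], 0],
    [[0.07, -0.01, 0], [0, 0, 0], 0],
    [[0.07, -0.01, 0], [0, 0, 0], 0],
  ],
)

```text
clock: 30.7
eef_pos: [542.5, -16.2, 34.1]
eef_rot: [3.138, -0.0, -1.675]
wrist_force: [-11.1, 1.1, 7.1]
finger_gap: 0.5
```

>>> apply_moves(
  series=[
    [[0, 0, 0], [0, 0, 0], 0],
    [[0, 0, 0], [0, 0, 0], 0],
    [[0, 0, 0], [0, 0, 0], 0],
    [[0, 0, 0], [0, 0, 0], 0],
    [[0, 0, 0], [0, 0, 0], 0],
    [[0, 0, 0], [0, 0, 0], 0],
    [[0, 0, 0], [0, 0, 0], 0],
    [[0, 0, 0], [0, 0, 0], 0],
    [[0, 0, 0], [0, 0, 0], 0],
    [[0, 0, 0], [0, 0, 0], 0],
  ],
)

```text
clock: 31.95
eef_pos: [542.5, -16.2, 34.1]
eef_rot: [3.138, -0.0, -1.675]
wrist_force: [-12.8, 1.1, 7.1]
finger_gap: 0.5
```

```bash
python3 tcp.py
```

```text
t 31.95 X 541.24 Y 39.73 Fx -12.9 Fy -0.2
```

>>> apply_moves(
  series=[
    [[0.01, 0, 0], [0, 0, 0], 0],
    [[0.02, 0, 0], [0, 0, 0], 0],
    [[0.02, 0, 0], [0, 0, 0], 0],
    [[0.02, 0, 0], [0, 0, 0], 0],
    [[0.02, 0, 0], [0, 0, 0], 0],
    [[0.02, 0, 0], [0, 0, 0], 0],
    [[0.02, 0, 0], [0, 0, 0], 0],
    [[0.02, 0, 0], [0, 0, 0], 0],
    [[0.02, 0, 0], [0, 0, 0], 0],
    [[0.02, 0, 0], [0, 0, 0], 0],
  ],
)

```text
clock: 33.2
eef_pos: [542.5, -16.2, 34.1]
eef_rot: [3.137, -0.0, -1.675]
wrist_force: [-13.1, 0.8, 6.8]
finger_gap: 0.1
```

```bash
python3 tcp.py
```

```text
t 33.2 X 541.30 Y 39.73 Fx -13.1 Fy -0.5
```

>>> apply_moves(
  series=[
    [[-0.05, 0, 0], [0, 0, 0], 0],
    [[-0.1, 0.01, 0], [0, 0, 0], 0],
    [[-0.3, 0.03, 0], [0, 0, 0], 0],
    [[-1, 0.1, 0], [0, 0, 0], 0],
    [[-3, 0.3, 0], [0, 0, 0], 0],
    [[-6, 0.6, 2], [0, 0, 0], 0],
    [[-9, 0.9, 7], [0, 0, 0], 0],
    [[-9, 0.9, 11], [0, 0, 0], 0],
    [[-9, 0.9, 11], [0, 0, 0], 0],
    [[-9, 0.9, 11], [0, 0, 0], 0],
  ],
)

```text
clock: 34.45
eef_pos: [453.7, -7.3, 143.8]
eef_rot: [3.141, 0.0, -1.675]
wrist_force: [-0.8, 0.3, -0.5]
finger_gap: 0.4
```

```bash
python3 look.py w12; python3 - <<'E'
from h import *
p,d=manip.camera("top");np.savez("top2.npz",p=p,d=d)
cv2.imwrite("pics/t2.png",p[:,:,::-1])
E
```

```text
34.45 [453.66930902  -7.32678451 143.77215504] [ 3.14113468e+00  1.65793871e-06 -1.67499998e+00] [-0.78413332  0.3177202  -0.48996134]
```

View pics/w12.png

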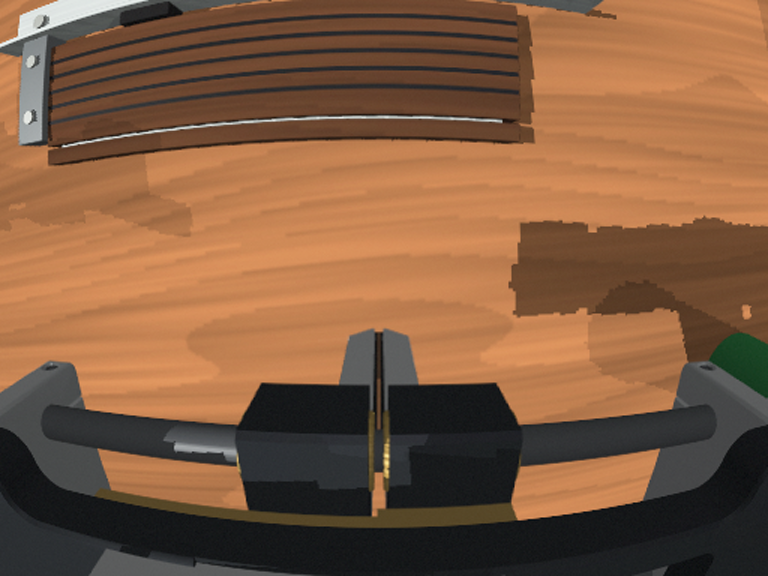

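View pics/t2.png

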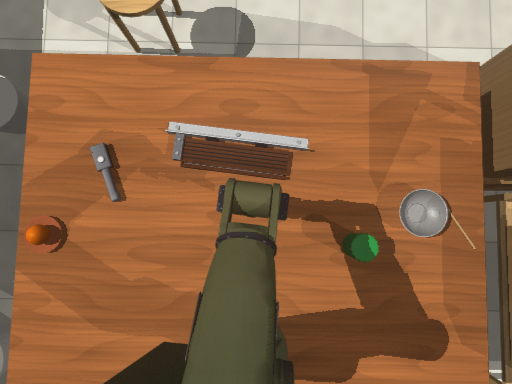

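```bash
python3 - <<'E'
from h import *
np.set_printoptions(precision=1,suppress=True)
p=np.load("top2.npz")["p"]
cv2.imwrite("pics/t2z.png",cv2.resize(p[115:185,160:315,::-1],None,fx=5,fy=5,interpolation=2))
f=np.load("w12.npz");print(rl([(51,46),(518,5),(521,120)],20,f))
a=np.load("top0.npz")["p"].astype(int)
for n,(r0,r1,c0,c1) in dict(brush=(135,205,85,125),bowl=(185,240,395,480)).items(): print(n,np.abs(a[r0:r1,c0:c1]-p[r0:r1,c0:c1]).mean())
g=lambda q:[np.mean(t) for t in np.nonzero((q[:,:,1].astype(int)>q[:,:,0]+60)&(q[:,:,1]>q[:,:,2].astype(int)+40))]
print(g(a),g(p))
E
```

```text
[[645.5 288.9]
 [644.5 -52.6]
 [564.  -52.1]]
brush 5.947380952380953
bowl 7.144385026737968
[np.float64(247.23429541595925), np.float64(363.8641765704584)] [np.float64(85.17550505050505), np.float64(180.625)]
```

View pics/t2z.png

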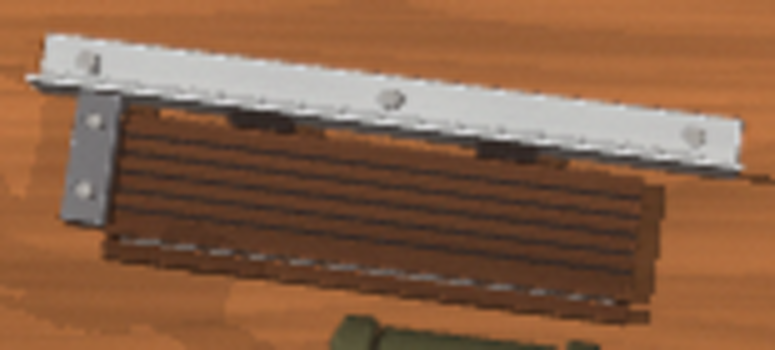

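The strip is flush with the stop and along both buffers, with nothing touching it. The bystanders look where they were, so I'm handing in.

```bash
python3 -c "
from cell import manip
print(manip.sign_off())"
```

```text
the job is handed in; nothing more can be done
None
```

I squared the strip up to the rail, slid it to the end stop, pressed it home and handed the job in at about 34.5 s; no verdict came back.

**What I did:**
1. I pushed the strip with shut fingers, first near its left end and then at its middle, until I felt the buffers at about 8 N.
2. I slid it about 54 mm along the rail from its right end, until the stop pushed back at about 5 N.
3. I pressed opposite the left buffer, then the right, with 12–13 N read at the wrist. That is slightly under the 14 N you asked for. Each press was held for over a second.
4. I backed the gripper straight off and lifted it clear.

**Last checks:**
- **Strip along the rail:** the fingers felt contact at the same depth at both buffers, to about 0.2 mm. The last wrist view put the two ends of the edge within 1 mm of each other across the rail.
- **Strip at the stop:** the left end was within about 1 mm of where I had felt the stop, and no gap showed in the top view. The camera calibration is only good to about 2 mm.
- **Forces:** no force reading at the wrist passed about 13 N along the push. I only read the force at the end of each move, so a brief peak in between would not have shown.
- **Bowl, canister and brush:** all three look unmoved in the top view. My colour check on the canister gave no usable answer because other green objects were in the picture, so I judged that one by eye at about the same pixels.

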